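Set out a dismantled lamp holder in order of assembly

TASK

Set out the dismantled lamp holder on the dark mat in order of assembly, as a straight, evenly spaced row along the middle of the mat between the lamp base and the lampshade: first put the domed cap half-way between the lamp base and the middle of the mat, then the ceramic insert in the middle of the mat, then the skirt half-way between the middle of the mat and the lampshade, and last slip the shade ring over the skirt's neck so that it lies flat on the skirt's shoulder. Work in that order, leave every part upright, and do not disturb the tape reel, the capacitor or the screw jar.

Things in the scene. Friction and masses are not known exactly. Their poses are not given: they have to be found in the camera images.
- mat: Dark grey rubber mat fixed to the bench, 130 x 460 mm, 2 mm thick. Origin at its centre on the bench surface (its top is 2 mm higher); its x axis runs across it, its y axis along its length; the middle line of the mat is x = 0 in its frame. It lies roughly across the front of the robot, turned by up to 0.15 rad.
- lamp_base: Lamp base: low round aluminium foot, 92 mm across and 12 mm high at its edge, with a thin brass stub in the centre (44 mm high in all). Fixed on the mat's middle line 170 mm from its centre, at one end or the other (it changes). Origin: centre of its underside, on the mat.
- shade: Lampshade: aluminium cone standing on its wide rim, 92 mm across below, 36 mm across at the top, 60 mm high. Fixed on the mat's middle line 170 mm from its centre, at the end opposite to the lamp base. Origin: centre of its underside, on the mat.
- cap_center (a point): Domed cap, white plastic, loose, upright on the bench: a closed round body 48 mm across with straight sides up to 20 mm, rounding over in a dome to a thin solid nipple 10 mm across in its centre; 38 mm high in all, 30 g. Point: on its axis half-way up, 19 mm above its underside; z is its axis, up.
- insert_center (a point): Ceramic insert, white, loose, upright on the bench: a round puck 34 mm across and 24 mm high with two small square horns on its top; 34 mm high in all, 40 g. Point: on its axis half-way up, 17 mm above its underside; z is its axis, up.
- skirt_center (a point): Skirt, white plastic, loose, upright on the bench: a round body 42 mm across with straight sides up to a flat shoulder 34 mm above its underside, and on it a narrower threaded neck 26 mm across, tapered to 21 mm over its top 4 mm, with a black mouth on top; 54 mm high in all (the tallest of the parts), 50 g. Point: on its axis half-way up, 27 mm above its underside; z is its axis, up.
- shade_ring_center (a point): Shade ring, white plastic, loose, flat on the bench: a plain smooth ring 52 mm across with a 33 mm hole right through, 16 mm high, 20 g. It slips loosely over the skirt's neck. Point: its centre, 8 mm above its underside; z is its axis. Seated on the skirt's shoulder, its centre is 15 mm above the skirt's point.
- tape_reel_center (a point): Bystander, to be left alone: blue reel of tape lying flat, 60 mm across with a 30 mm hole, 19 mm high. Point: its centre.
- capacitor_center (a point): Bystander, to be left alone: slim orange capacitor standing upright, 18 mm across, 40 mm high and a 6 mm pin on top. Point: on its axis 20 mm up.
- screw_jar_center (a point): Bystander, to be left alone: small glass jar with a dark lid, 36 mm across, 45 mm high. Point: on its axis half-way up.
Mind the look-alikes: they are no part of the job. What is shaped like the part that bears insert_center but blue or red is not meant.

How it is judged:
By the outcome, as a careful person would: the job done as asked, in the order asked, and still so for the second after the job is handed in, with the robot touching nothing.
It also fails if it takes over 96 s, if anything falls off the work surface, if the arm or the gripper's body presses on something with over 40 N, if the wrist force passes 120 N, or if a joint passes its speed limit or range.

ROBOT

A 7-joint arm with a two-finger parallel gripper is mounted at the origin on the work surface. World frame = base frame: x ahead of the robot, y to its left, z up, the work surface at z = 0. Lengths are in m, angles in rad, forces in N, time in s.
With the tool pointing down it reaches from about 0.4 to 0.9 m from the base axis. Payload 5.5 kg.
Tool frame: the origin (TCP) lies between the finger pads; the fingertips stand 11 mm ahead of it and the grasp point (between the pads) lies 8 mm behind it; x points along the fingers, y is the direction in which the jaws open and shut, and the axes are right-handed (so a half turn about x gives the same grasp; the last joint's range is limited). The gripper opens to 92 mm and grips with 3 to 60 N. Pads are 19 mm wide; open, the fingers measure 130 mm over their backs; the gripper's body (75 mm by 190 mm) begins 47 mm behind the grasp point.
Start: joints at [-1.021, 0.501, -0.427, 1.55, 0.221, 1.138, -0.21], TCP at [0.184, 0.623, 0.238] pointing down, gripper open.
Joint ranges: [-2.88, 2.88], [-0.31, 2.03], [-1.54, 1.56], [0.2, 2.42], [-1.41, 4.55], [0.19, 2.02], [-2.57, 2.57]. Speed limits (rad/s): [2.57, 2.57, 3.14, 3.14, 3.14, 3.14, 3.14].

INTERFACE

Orientations are given as a rotation vector (axis times angle).
In Python, from workcell import bot, grab_frame, camera_params, job gives the robot as it stands.
- The arm moves only by the tool carry_out, never from a script. Its argument "motion" is text: rows parted by semicolons, each of 7 numbers parted by spaces: the shift along the tool's x, y, z in mm, then the turn, a rotation vector about the tool's x, y, z in degrees, then the opening, from 0 (shut) to 1 (fully open). A call has 1 to 5 rows; each row is the pose to reach, as a shift and turn from the pose commanded when the call began, along the tool's axes at that moment; what a row does not reach only later rows make up. A row lasts 1/8 s, in which the tool goes at most 62.5 mm and 10.7 degrees, less where a joint would pass 70% of its speed; a pose out of reach is approached as far as the arm can. A call with a gripper value outside its range is refused whole. The fingers move at their own pace and stop on an object; the grip force is fixed at half the most. Time passes only in rows, so rows that repeat a pose let the fingers close. It gives the time, the measured TCP pose, the force and the opening at its end, in the units of the state.
- bot.read_state(): the state, without advancing time (a new reading comes with each control period).
- grab_frame(name): name is "side" or "top"; returns (picture, depth): 384x512x3 uint8, blue, green, red; 384x512 float32, m along the optical axis (not along the pixel's ray), 0 where there is no reading.
- camera_params(name): a dict with "camera_matrix" (3x3 intrinsics, pixels), "dist" ([k1, k2, p1, p2, k3] as OpenCV has them; the pictures are not rectified), "eye" and "orientation" of the camera in the world. Camera axes: x right, y up, looking along -z (the intrinsics and any distortion apply to the point x, -y, -z); pixel columns grow to the right and rows downward; lengths in m; the calibration is good to about 2 mm. A picture is of the moment at which its call begins. camera_params takes no time and is no camera call.
- job.sign_off(): hands the job in, once; it reports no verdict.
The state is a dict: "time": time; "joints": joint angles; "dq": joint speeds; "joint_efforts": joint torques, N m; "position": TCP position; "orientation": TCP orientation; "ft_force": force on the tool from outside, world axes, zero at the start; "moment": the same for the moment, N m; "gripper_width": finger opening in m.
Only numpy, scipy, OpenCV 4.12 (cv2) and the standard library are available. Lean on these libraries where they do the work, as an engineer would, in place of code of your own. Each camera call takes 0.05 s, during which the arm holds its last target.

## Working session

There is one attempt and no reset: what is moved stays moved. The work goes in short steps, Python scripts to look and compute and a tool call to move; the robot and the scene stay as the last step left them, time stands still between calls to the robot, and variables do not carry over. Pictures are saved under pics/ and viewed, and the job is handed in when it is done.

Besides the shell and the picture viewer there is one more tool, called after "Call:" by a JSON object that holds its "op" and its "data", one argument or row to a line. carry_out: Moves the arm, as the interface text tells. Its arguments: {"type":"object","properties":{"motion":{"type":"string"}},"required":["motion"]}

```bash
mkdir -p pics; ls; python3 - <<'E'
from workcell import bot, grab_frame, camera_params, job
import cv2,numpy as np
s=bot.read_state(); print(s)
for n in("top","side"):
    p,d=grab_frame(n); cv2.imwrite(f"pics/{n}0.png",p); np.save(f"{n}0.npy",d); print(n,camera_params(n))
E
```

```text
pics
{'time': 0.0, 'joints': array([-1.02078779,  0.50183569, -0.42681256,  1.55149921,  0.22078581,
        1.13831836, -0.21028645]), 'dq': array([ 0.00011764,  0.00022847, -0.00018523,  0.00056424,  0.00200256,
       -0.00228243,  0.0002701 ]), 'joint_efforts': array([-1.13933481e-05, -5.66609895e+01, -5.81649274e+00, -2.79106700e+01,
       -6.86114095e-02,  3.08482151e-02,  1.90030228e-04]), 'position': array([0.1837045 , 0.62275513, 0.23666739]), 'orientation': array([ 0.22350757,  1.55941637, -0.22661072]), 'ft_force': array([-0.54586312,  0.27587782, -0.10397398]), 'moment': array([ 0.00541644,  0.02534013, -0.03612609]), 'gripper_width': 0.09168384697578624}
top {'camera_matrix': array([[364.92983985,   0.        , 252.00640324],
       [  0.        , 364.92983985, 191.64928463],
       [  0.        ,   0.        ,   1.        ]]), 'dist': array([-0.02647935,  0.        ,  0.        ,  0.        ,  0.        ]), 'eye': array([ 0.5572165 , -0.04344061,  0.76193437]), 'orientation': array([ 0.05666387, -0.05474527, -1.57898774])}
side {'camera_matrix': array([[380.88701088,   0.        , 255.31860788],
       [  0.        , 380.88701088, 193.05124225],
       [  0.        ,   0.        ,   1.        ]]), 'dist': array([-0.05646216,  0.        ,  0.        ,  0.        ,  0.        ]), 'eye': array([0.19832016, 0.48550556, 0.64342907]), 'orientation': array([ 0.33830985, -1.02532373, -2.30233072])}
```

View pics/top0.png

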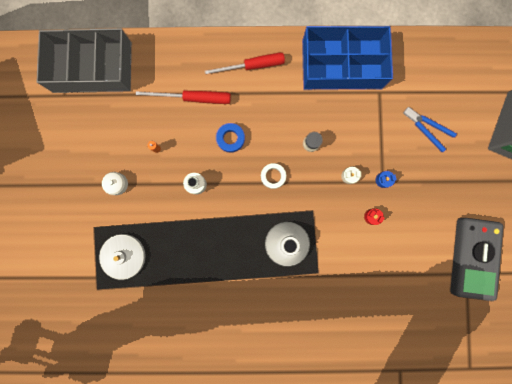

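View pics/side0.png

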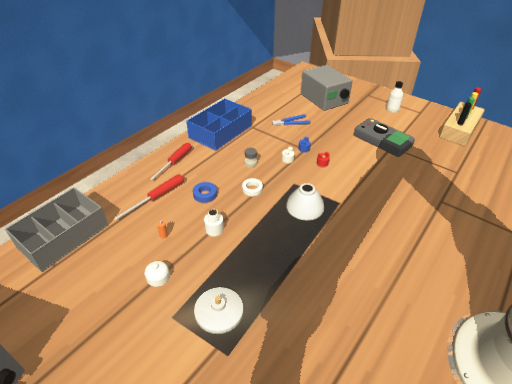

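```bash
cat > h.py <<'E'
import cv2,numpy as np
from scipy.spatial.transform import Rotation as R
from workcell import bot, grab_frame, camera_params, job
def cloud(n,d):
    c=camera_params(n);K=c["camera_matrix"]
    v,u=np.mgrid[0:384,0:512].astype(np.float32)
    uv=cv2.undistortPoints(np.stack([u.ravel(),v.ravel()],1)[:,None],K,c["dist"])[:,0]
    z=d.ravel()
    P=np.stack([uv[:,0]*z,-uv[:,1]*z,-z],1)
    return (P@R.from_rotvec(c["orientation"]).as_matrix().T+c["eye"]).reshape(384,512,3)
def proj(n,X):
    c=camera_params(n)
    p=(np.atleast_2d(X)-c["eye"])@R.from_rotvec(c["orientation"]).as_matrix()
    p=p*[1,-1,-1]
    return cv2.projectPoints(p,np.zeros(3),np.zeros(3),c["camera_matrix"],c["dist"])[0][:,0]
def plane(n,uv,h):
    c=camera_params(n)
    q=cv2.undistortPoints(np.float32(uv).reshape(-1,1,2),c["camera_matrix"],c["dist"])[:,0]
    r=np.stack([q[:,0],-q[:,1],-np.ones(len(q))],1)@R.from_rotvec(c["orientation"]).as_matrix().T
    return c["eye"]+r*((h-c["eye"][2])/r[:,2])[:,None]
E
python3 - <<'E'
from h import *
p=cv2.imread("pics/top0.png");d=np.load("top0.npy");C=cloud("top",d)
print("d zero",(d==0).mean())
obj=dict(cap=(115,183),skirt=(194,182),ring=(273,175),insert=(352,175),blue=(386,179),red=(374,216),reel=(230,137),capac=(154,146),jar=(314,141),base=(122,257),shade=(288,244))
for k,(u,v) in obj.items():
    w=28 if k in("base","shade") else 18
    c=C[v-w:v+w,u-w:u+w].reshape(-1,3); z0=np.median(C[190:215,220:260,2])
    m=c[c[:,2]>z0+0.008]
    if k in('insert','blue'): m=m[np.abs(m[:,1]-C[v,u,1])<.025]
    (cx,cy),r=cv2.minEnclosingCircle(m[:,:2].astype(np.float32))
    print(k,"mean",m.mean(0).round(4),"circ",round(cx,4),round(cy,4),"r",round(r,4),"zmax",m[:,2].max().round(4),"n",len(m),"z0",z0.round(4))
# mat
dark=((p.max(2)<30)).astype(np.uint8); dark[:205]=0; dark[295:]=0;dark[:,:85]=0;dark[:,325:]=0
cs,_=cv2.findContours(dark,cv2.RETR_EXTERNAL,cv2.CHAIN_APPROX_NONE)
c=max(cs,key=cv2.contourArea); w=plane("top",c[:,0].astype(np.float32),.002)
print("mat",cv2.minAreaRect((w[:,:2]*1000).astype(np.float32)), cv2.contourArea(c))
crop=cv2.resize(p[130:235,330:410],None,fx=5,fy=5,interpolation=2);cv2.imwrite("pics/crop_ins.png",crop)
crop=cv2.resize(p[120:300,80:330],None,fx=3,fy=3,interpolation=2);cv2.imwrite("pics/crop_mat.png",crop)
E
```

```text
d zero 0.0038808186848958335
cap mean [0.6284 0.2335 0.038 ] circ 0.5966 0.1094 r 0.158 zmax 0.7619 n 471 z0 0.0002
skirt mean [0.626  0.0695 0.0479] circ 0.5992 0.0228 r 0.0785 zmax 0.7619 n 374 z0 0.0002
ring mean [ 0.6414 -0.0851  0.0313] circ 0.6131 -0.0671 r 0.0608 zmax 0.7619 n 290 z0 0.0002
insert mean [ 0.6423 -0.2439  0.0252] circ 0.6431 -0.2456 r 0.0171 zmax 0.0358 n 243 z0 0.0002
blue mean [ 0.6335 -0.315   0.0249] circ 0.634 -0.3168 r 0.0168 zmax 0.0371 n 256 z0 0.0002
red mean [ 0.5575 -0.2866  0.0307] circ 0.5585 -0.1755 r 0.1322 zmax 0.7619 n 259 z0 0.0002
reel mean [7.211e-01 4.000e-04 3.010e-02] circ 0.6552 -0.0178 r 0.1014 zmax 0.7619 n 530 z0 0.0002
capac mean [0.6948 0.1442 0.0752] circ 0.6327 0.0608 r 0.1288 zmax 0.7619 n 106 z0 0.0002
jar mean [ 0.708  -0.1632  0.0439] circ 0.6418 -0.1085 r 0.1068 zmax 0.7619 n 293 z0 0.0002
base mean [0.4815 0.2201 0.0261] circ 0.5142 0.1138 r 0.1631 zmax 0.7619 n 1647 z0 0.0002
shade mean [ 0.5061 -0.1094  0.0488] circ 0.5157 -0.0944 r 0.0658 zmax 0.7619 n 1490 z0 0.0002
mat ((429.2563171386719, 123.59400939941406), (16.53898048400879, 6.105658531188965), 89.6677017211914) 6.5
```

View pics/crop_ins.png

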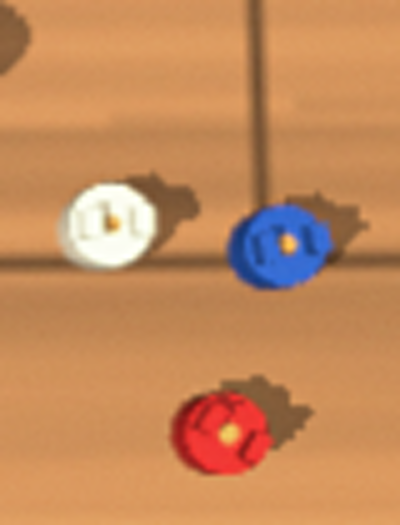

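View pics/crop_mat.png

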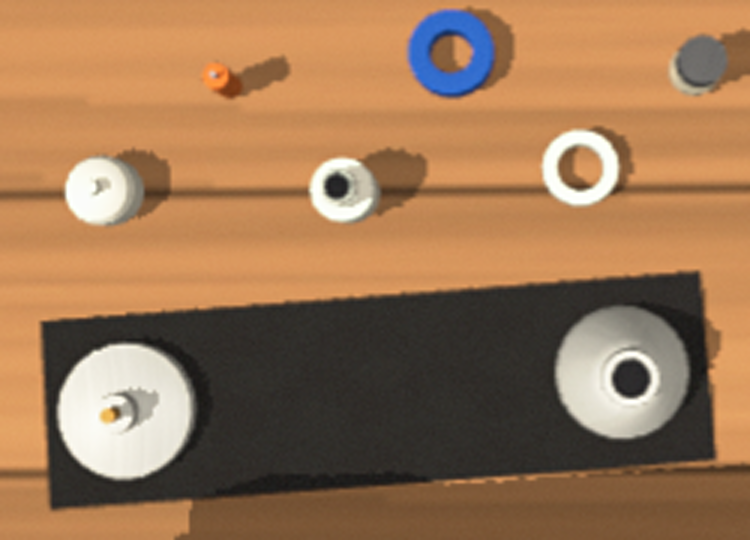

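```bash
cat >> h.py <<'E'
BANDS=dict(cap=(.0245,.012,.042),skirt=(.021,.024,.040),ring=(.026,.011,.022),insert=(.017,.016,.028),reel=(.03,.013,.025),capac=(.009,.025,.043),jar=(.018,.03,.06),base=(.046,.008,.020),shade=(.018,.054,.07),neck=(.012,.048,.06))
def fit(C,xy,r,lo,hi,win=None):
    # topmost-surface circle: centre maximizing overlap of known-radius disc with outer extent
    from scipy.optimize import least_squares
    win=win or r+.015
    P=C.reshape(-1,3); P=P[np.isfinite(P).all(1)]
    m=(np.hypot(P[:,0]-xy[0],P[:,1]-xy[1])<win)&(P[:,2]>lo)&(P[:,2]<hi)
    q=P[m][:,:2]
    if len(q)<6: return None
    # extreme points per angular sector
    c=np.median(q,0)
    for _ in range(4):
        a=np.arctan2(*(q-c).T[::-1]); b=((a+np.pi)/(2*np.pi)*24).astype(int)
        e=np.array([q[b==k][np.argmax(np.hypot(*(q[b==k]-c).T))] for k in range(25) if (b==k).any()])
        s=least_squares(lambda t:np.hypot(e[:,0]-t[0],e[:,1]-t[1])-t[2],[*c,r],loss='soft_l1',f_scale=.001)
        c=s.x[:2]
    return c,s.x[2],len(q)
E
python3 - <<'E'
from h import *
obj=dict(cap=(.628,.231),skirt=(.63,.0676),neck=(.63,.0676),ring=(.64,-.087),insert=(.642,-.244),reel=(.72,0),capac=(.7,.15),jar=(.708,-.165),base=(.48,.217),shade=(.506,-.11))
for n in("top","side"):
    d=np.load(n+"0.npy");d[d==0]=np.nan;C=cloud(n,d)
    if n=="top":CT=C
    print(n,"table z",np.nanmedian(C[190:215,220:260,2]))
    for k,xy in obj.items():
        r=fit(C,xy,*BANDS[k]); 
        if r: print(k,(r[0]*1000).round(1),"r",round(r[1]*1000,1),r[2])
p=cv2.imread("pics/top0.png")
dark=((p.max(2)<70)).astype(np.uint8); dark[:200]=0; dark[300:]=0;dark[:,:85]=0;dark[:,325:]=0
cv2.imwrite("pics/dark.png",dark*255)
pts=[]
# edges: refine by gradient along top edge and left/right edges
g=p.astype(int).sum(2)
def edge(vals): return int(np.argmax(np.abs(np.diff(vals))))+.5
T=np.array([[u,200+edge(g[200:235,u])] for u in range(100,312,4)])
L=np.array([[85+edge(g[v,85:105]),v] for v in range(232,284,3)])
Rr=np.array([[308+edge(g[v,308:325]),v] for v in range(218,268,3)])
B=np.array([[u,262+edge(g[262:300,u])] for u in list(range(102,140,4))+list(range(235,312,4))])
for nm,E in(("T",T),("L",L),("R",Rr),("B",B)):
    w=plane("top",E,.002)[:,:2]*1000
    vx,vy,x0,y0=cv2.fitLine(w.astype(np.float32),cv2.DIST_HUBER,0,.01,.01).ravel()
    print(nm,"dir",round(float(np.degrees(np.arctan2(vy,vx))),2),"pt",round(float(x0),1),round(float(y0),1),"res",np.abs((w[:,0]-x0)*vy-(w[:,1]-y0)*vx).round(1).max())
E
```

```text
top table z 0.0001593265765489349
cap [630.2 240.9] r 23.2 450
skirt [628.1  73. ] r 20.5 210
neck [628.1  73.1] r 11.7 124
ring [643.3 -86.5] r 24.7 277
insert [ 642.9 -244.9] r 16.1 173
reel [724.2   1.2] r 29.5 505
capac [704.1 157.2] r 8.1 73
jar [ 711.5 -165.8] r 16.1 234
base [480.2 225. ] r 46.1 917
shade [ 503.8 -112.5] r 18.9 308
side table z -0.0008268691269817663
cap [627.9 241.8] r 22.3 419
skirt [625.7  74.1] r 20.5 169
neck [625.5  74.7] r 10.3 78
ring [641.4 -86.7] r 25.2 162
insert [ 640.1 -245.2] r 15.4 76
reel [721.8   1.8] r 29.6 271
capac [703.4 157.3] r 7.9 72
jar [ 708.9 -167.1] r 16.0 117
base [479.2 224.1] r 45.8 1169
shade [ 501.  -113.7] r 17.5 157
T dir -86.22 pt 556.7 64.7 res 37.8
L dir 11.04 pt 487.4 279.3 res 14.9
R dir 3.26 pt 506.8 -173.5 res 16.2
B dir -89.1 pt 438.2 37.4 res 24.1
```

```bash
cat > go.py <<'E'
import sys
from h import *
def plan(x,y,z,sign=None):
    s=bot.read_state();M=R.from_rotvec(s["orientation"]).as_matrix()
    yd=np.array([337.6,22.7,0]);yd/=np.linalg.norm(yd)
    if sign is None: sign=1 if M[:,1]@yd>0 else -1
    yd=yd*sign; xd=np.array([0,0,-1.]); T=np.stack([xd,yd,np.cross(xd,yd)],1)
    dp=M.T@(np.array([x,y,z])-s["position"]*1000); dr=R.from_matrix(M.T@T).as_rotvec(degrees=True)
    print("t",round(s["time"],2),"pos",(s["position"]*1000).round(1),"w",round(s["gripper_width"]*1000,1),"F",s["ft_force"].round(1)); print("delta mm",dp.round(1),"turn deg",dr.round(2), "tooly",M[:,1].round(3),"toolx",M[:,0].round(3))
if __name__=="__main__": plan(*map(float,sys.argv[1:]))
E
python3 go.py 629 241.3 110; python3 go.py 629 241.3 110 -1;python3 go.py 629 241.3 110 1
```

```text
t 0.1 pos [183.7 622.8 236.8] w 91.7 F [ 0.8 -0.3  0.2]
delta mm [ 127.1 -239.8  535. ] turn deg [6.972e+01 6.000e-02 9.000e-02] tooly [ 0.283  0.959 -0.002] toolx [-0.001 -0.002 -1.   ]
t 0.1 pos [183.7 622.8 236.8] w 91.7 F [ 0.8 -0.3  0.2]
delta mm [ 127.1 -239.8  535. ] turn deg [-1.1028e+02 -1.0000e-01  6.0000e-02] tooly [ 0.283  0.959 -0.002] toolx [-0.001 -0.002 -1.   ]
t 0.1 pos [183.7 622.8 236.8] w 91.7 F [ 0.8 -0.3  0.2]
delta mm [ 127.1 -239.8  535. ] turn deg [6.972e+01 6.000e-02 9.000e-02] tooly [ 0.283  0.959 -0.002] toolx [-0.001 -0.002 -1.   ]
```

Call:
{"op": "carry_out", "data": {
  "motion": "0 -20 50 7 0 0 1; 0 -45 105 14 0 0 1; 0 -70 155 21 0 0 1; 0 -90 205 28 0 0 1; 0 -110 250 35 0 0 1"
}}

```text
time: 0.72
position: [0.394, 0.4454, 0.2374]
orientation: [0.704, 1.453, -0.705]
ft_force: [0.0, 0.4, 0.1]
gripper_width: 0.0918
```

```bash
python3 go.py 629 241.3 110
```

```text
t 0.72 pos [394.  445.4 237.4] w 91.8 F [0.  0.4 0.1]
delta mm [127.5  58.1 305.8] turn deg [3.444e+01 3.000e-02 2.000e-02] tooly [ 0.785  0.62  -0.   ] toolx [-0.    -0.001 -1.   ]
```

Call:
{"op": "carry_out", "data": {
  "motion": "10 10 58 8 0 0 0.8; 30 22 115 16 0 0 0.8; 60 35 170 24 0 0 0.8; 85 46 225 32 0 0 0.8; 110 55 280 34.4 0 0 0.8"
}}

```text
time: 1.35
position: [0.611, 0.2615, 0.1265]
orientation: [1.157, 1.242, -1.157]
ft_force: [-0.1, -0.3, 0.2]
gripper_width: 0.0734
```

```bash
python3 go.py 629 241.3 14
```

```text
t 1.35 pos [611.  261.5 126.5] w 73.4 F [-0.1 -0.3  0.2]
delta mm [112.5  16.5  21.4] turn deg [0.21 0.01 0.02] tooly [ 0.997  0.071 -0.   ] toolx [-0. -0. -1.]
```

Call:
{"op": "carry_out", "data": {
  "motion": "0 16.5 21.4 0.2 0 0 0.8; 40 16.5 21.4 0.2 0 0 0.8; 75 16.5 21.4 0.2 0 0 0.8; 100 16.5 21.4 0.2 0 0 0.8; 112 16.5 21.4 0.2 0 0 0.8"
}}

```text
time: 1.98
position: [0.6267, 0.2432, 0.0144]
orientation: [1.156, 1.244, -1.159]
ft_force: [0.7, -0.1, -0.1]
gripper_width: 0.0736
```

```bash
python3 - <<'E'
from h import *
for n in("top","side"):
    p,d=grab_frame(n); cv2.imwrite(f"pics/{n}1.png",p); np.save(f"{n}1.npy",d)
q=proj("side",[[.629,.2413,.02]])[0].astype(int);print(q)
p=cv2.imread("pics/side1.png");t=cv2.imread("pics/top1.png")
cv2.imwrite("pics/c1.png",np.hstack([cv2.resize(p[q[1]-70:q[1]+60,q[0]-70:q[0]+60],(390,390)),cv2.resize(t[120:250,60:190],(390,390))]))
E
python3 go.py 629 241.3 14
```

```text
[156 271]
t 2.08 pos [627.  242.9  14.8] w 73.5 F [-0.2  0.5  0.5]
delta mm [0.8 1.9 1.7] turn deg [0.18 0.01 0.12] tooly [ 0.998  0.07  -0.002] toolx [-0.002 -0.    -1.   ]
```

View pics/c1.png

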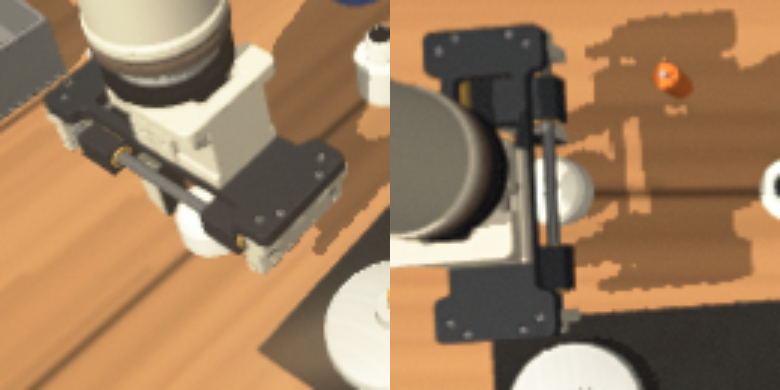

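Call:
{"op": "carry_out", "data": {
  "motion": "1 1.5 1.5 0.2 0 0 0.7; 1 1.5 1.5 0.2 0 0 0.2; 1 1.5 1.5 0.2 0 0 0.2; 1 1.5 1.5 0.2 0 0 0.2; 1 1.5 1.5 0.2 0 0 0.2"
}}

```text
time: 2.7
position: [0.6304, 0.2413, 0.0157]
orientation: [1.162, 1.239, -1.159]
ft_force: [-0.1, -0.1, 5.2]
gripper_width: 0.0475
```

Call:
{"op": "carry_out", "data": {
  "motion": "0 0 0 0 0 0 0.2; 0 0 0 0 0 0 0.2; -8 0 0 0 0 0 0.2; -40 0 0 0 0 0 0.2; -90 0 0 0 0 0 0.2"
}}

```text
time: 3.32
position: [0.6277, 0.2404, 0.1035]
orientation: [1.157, 1.242, -1.165]
ft_force: [0.2, 0.5, 0.2]
gripper_width: 0.0467
```

```bash
python3 go.py 485.4 140.1 100
```

```text
t 3.33 pos [627.7 240.4 103.5] w 46.7 F [0.2 0.5 0.2]
delta mm [   4.4 -148.6   90.7] turn deg [-0.07  0.08  0.27] tooly [ 0.998  0.066 -0.005] toolx [-0.005 -0.002 -1.   ]
```

Call:
{"op": "carry_out", "data": {
  "motion": "0 -40 24 0 0 0 0.2; 0 -80 50 0 0 0 0.2; 0 -115 70 0 0 0 0.2; 0 -140 85 0 0 0 0.2; 0 -148.5 90.5 0 0 0 0.2"
}}

```text
time: 3.95
position: [0.486, 0.14, 0.1048]
orientation: [1.16, 1.24, -1.162]
ft_force: [0.4, -0.3, -0.5]
gripper_width: 0.0473
```

```bash
python3 - <<'E'
from h import *
for n in("top","side"):
    p,d=grab_frame(n); cv2.imwrite(f"pics/{n}2.png",p); np.save(f"{n}2.npy",d)
p=cv2.imread("pics/side2.png");t=cv2.imread("pics/top2.png")
cv2.imwrite("pics/c2.png",np.hstack([cv2.resize(p[180:340,140:300],(390,390)),cv2.resize(t[170:330,80:240],(390,390))]))
E
python3 go.py 485.4 140.1 17
```

```text
t 4.05 pos [487.4 140.7 105. ] w 46.9 F [ 0.6 -1.  -1.1]
delta mm [88.  -2.   0.5] turn deg [-0.11 -0.   -0.01] tooly [0.998 0.065 0.   ] toolx [ 0.  0. -1.]
```

View pics/c2.png

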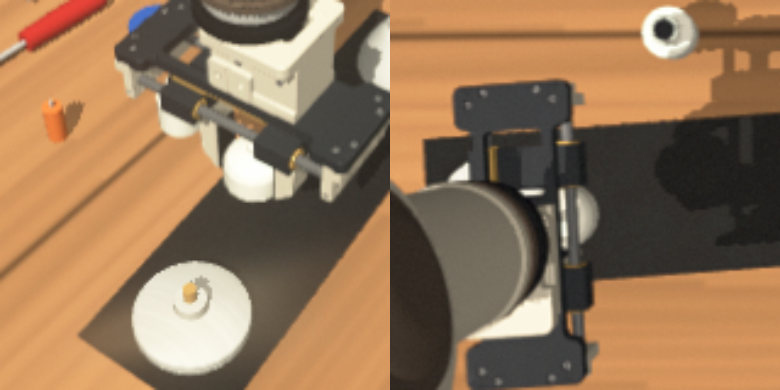

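Call:
{"op": "carry_out", "data": {
  "motion": "30 -1 0.5 0 0 0 0.2; 60 -1.5 0.5 0 0 0 0.2; 78 -1.5 0.5 0 0 0 0.2; 84 -1.5 0.5 0 0 0 0.2; 84 -1.5 0.5 0 0 0 0.2"
}}

```text
time: 4.68
position: [0.4864, 0.1407, 0.0207]
orientation: [1.161, 1.24, -1.16]
ft_force: [-0.7, 0.8, 0.3]
gripper_width: 0.0471
```

```bash
python3 go.py 485.4 140.1 17;python3 go.py 485.4 140.1 17
```

```text
t 4.67 pos [486.4 140.7  20.7] w 47.1 F [-0.7  0.8  0.3]
delta mm [ 3.7 -1.1  0.6] turn deg [-0.07 -0.01 -0.  ] tooly [0.998 0.066 0.   ] toolx [ 0.  0. -1.]
t 4.67 pos [486.4 140.7  20.7] w 47.1 F [-0.7  0.8  0.3]
delta mm [ 3.7 -1.1  0.6] turn deg [-0.07 -0.01 -0.  ] tooly [0.998 0.066 0.   ] toolx [ 0.  0. -1.]
```

Call:
{"op": "carry_out", "data": {
  "motion": "1 -0.7 0.4 0 0 0 0.2; 2 -0.7 0.4 0 0 0 0.2; 2.7 -0.7 0.4 0 0 0 0.2; 2.7 -0.7 0.4 0 0 0 0.2"
}}

```text
time: 5.18
position: [0.4854, 0.14, 0.0182]
orientation: [1.161, 1.239, -1.16]
ft_force: [0.7, 0.3, -0.8]
gripper_width: 0.047
```

Call:
{"op": "carry_out", "data": {
  "motion": "0.7 0 0 0 0 0 0.2; 1.4 0 0 0 0 0 0.2; 1.4 0 0 0 0 0 0.2"
}}

```text
time: 5.55
position: [0.4855, 0.14, 0.0175]
orientation: [1.161, 1.239, -1.16]
ft_force: [-2.6, -1.7, 10.4]
gripper_width: 0.0473
```

Call:
{"op": "carry_out", "data": {
  "motion": "-0.5 0 0 0 0 0 0.6; -0.5 0 0 0 0 0 0.75; -0.5 0 0 0 0 0 0.8; -0.5 0 0 0 0 0 0.8; -0.5 0 0 0 0 0 0.8"
}}

```text
time: 6.18
position: [0.4852, 0.14, 0.017]
orientation: [1.16, 1.24, -1.161]
ft_force: [0.1, -0.2, 0.4]
gripper_width: 0.0733
```

Call:
{"op": "carry_out", "data": {
  "motion": "-20 0 0 0 0 0 0.8; -50 0 0 0 0 0 0.8; -92 0 0 0 0 0 0.8"
}}

```text
time: 6.55
position: [0.4843, 0.1396, 0.1091]
orientation: [1.159, 1.241, -1.163]
ft_force: [0.5, -0.0, 0.8]
gripper_width: 0.0736
```

```bash
python3 go.py 641.5 -245 110
```

```text
t 6.55 pos [484.3 139.6 109.1] w 73.6 F [ 0.5 -0.   0.8]
delta mm [ -1.  131.5 394.1] turn deg [-0.08  0.04  0.14] tooly [ 0.998  0.066 -0.003] toolx [-0.002 -0.001 -1.   ]
```

Call:
{"op": "carry_out", "data": {
  "motion": "0 20 50 0 0 0 0.8; 0 37 105 0 0 0 0.8; 0 55 160 0 0 0 0.8; 0 73 215 0 0 0 0.8; 0 90 270 0 0 0 0.8"
}}

```text
time: 7.18
position: [0.5934, -0.1252, 0.1091]
orientation: [1.161, 1.24, -1.16]
ft_force: [0.4, -0.1, -1.3]
gripper_width: 0.0737
```

Call:
{"op": "carry_out", "data": {
  "motion": "0 18 50 0 0 0 0.7; 0 35 100 0 0 0 0.7; 0 41.5 124 0 0 0 0.7; 0 41.5 124 0 0 0 0.7"
}}

```text
time: 7.68
position: [0.6418, -0.2479, 0.1085]
orientation: [1.162, 1.237, -1.165]
ft_force: [-0.0, -1.1, 0.8]
gripper_width: 0.0639
```

```bash
python3 - <<'E'
from h import *
for n in("top","side"):
    p,d=grab_frame(n); cv2.imwrite(f"pics/{n}3.png",p); np.save(f"{n}3.npy",d)
    d[d==0]=np.nan;C=cloud(n,d)
    for k,xy,(r,lo,hi) in (("cap",(.4854,.1401),(.0245,.012,.042)),("base",(.48,.224),BANDS["base"]),("shade",(.502,-.113),BANDS["shade"]),("insert",(.6415,-.245),BANDS["insert"])):
        f=fit(C,xy,r,lo,hi)
        if f:print(n,k,(f[0]*1000).round(1),"r",round(f[1]*1000,1),f[2])
E
python3 go.py 641.5 -245 14
```

```text
top cap [485.1 139.8] r 23.6 468
top base [480.2 224.9] r 46.0 941
top shade [ 503.8 -113.1] r 18.4 310
top insert [ 643.  -244.8] r 16.1 175
side cap [483.  141.2] r 22.8 456
side base [479.4 224. ] r 45.9 1177
side shade [ 501. -114.] r 17.5 156
side insert [ 640.1 -245.4] r 15.1 75
t 7.78 pos [ 642.  -243.3  108.5] w 64.4 F [-0.9  1.   0.2]
delta mm [94.5 -0.5  1.8] turn deg [-0.06 -0.09  0.06] tooly [ 0.998  0.066 -0.001] toolx [-0.001  0.001 -1.   ]
```

View pics/side3.png

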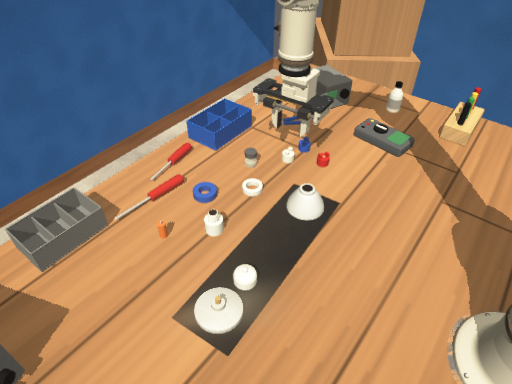

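Call:
{"op": "carry_out", "data": {
  "motion": "35 -0.5 1 0 0 0 0.7; 70 -0.5 1 0 0 0 0.7; 88 -0.5 1 0 0 0 0.7; 93 -0.5 1 0 0 0 0.7; 93 -0.5 1 0 0 0 0.7"
}}

```text
time: 8.4
position: [0.6426, -0.2451, 0.0168]
orientation: [1.16, 1.239, -1.16]
ft_force: [-0.8, 0.2, -0.1]
gripper_width: 0.0643
```

```bash
python3 - <<'E'
from h import *
for n in("side","top"):
    p,d=grab_frame(n); cv2.imwrite(f"pics/{n}4.png",p); 
p=cv2.imread("pics/side4.png");t=cv2.imread("pics/top4.png")
cv2.imwrite("pics/c4.png",np.hstack([cv2.resize(p[80:200,220:340],(390,390)),cv2.resize(t[120:240,290:410],(390,390))]))
E
python3 go.py 641.5 -245 14
```

```text
t 8.5 pos [ 643.2 -245.8   17.6] w 64.7 F [0.4 0.6 0.6]
delta mm [ 3.6 -1.6 -0.9] turn deg [-0.07  0.05 -0.13] tooly [0.998 0.066 0.002] toolx [ 0.002 -0.001 -1.   ]
```

View pics/c4.png

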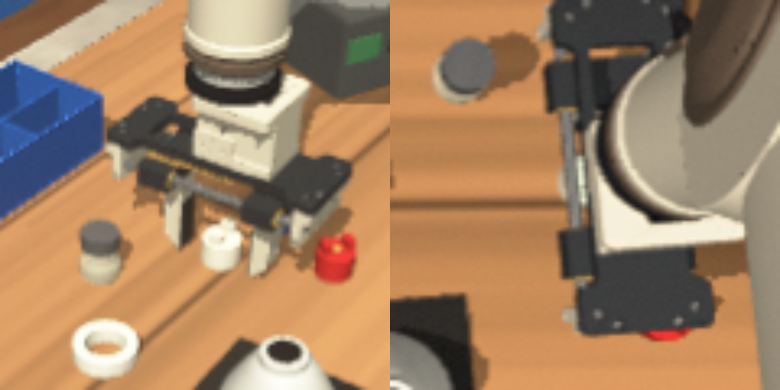

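Call:
{"op": "carry_out", "data": {
  "motion": "2 -1.2 0 0 0 0 0.6; 2.5 -1.2 0 0 0 0 0.1; 2.5 -1.2 0 0 0 0 0.1; 2.5 -1.2 0 0 0 0 0.1; 2.5 -1.2 0 0 0 0 0.1"
}}

```text
time: 9.12
position: [0.641, -0.2457, 0.0138]
orientation: [1.161, 1.239, -1.16]
ft_force: [-0.2, 0.0, 0.9]
gripper_width: 0.0329
```

Call:
{"op": "carry_out", "data": {
  "motion": "0 0 0 0 0 0 0.1; 0 0 0 0 0 0 0.1; 0 0 0 0 0 0 0.1; 0 0 0 0 0 0 0.1"
}}

```text
time: 9.62
position: [0.641, -0.2457, 0.0137]
orientation: [1.161, 1.239, -1.161]
ft_force: [0.5, -0.0, 1.7]
gripper_width: 0.033
```

Call:
{"op": "carry_out", "data": {
  "motion": "-8 0 0 0 0 0 0.1; -50 0 0 0 0 0 0.1; -95 0 0 0 0 0 0.1; -95 0 0 0 0 0 0.1"
}}

```text
time: 10.12
position: [0.644, -0.2469, 0.1138]
orientation: [1.162, 1.231, -1.156]
ft_force: [0.5, 0.3, -0.5]
gripper_width: 0.0329
```

```bash
python3 go.py 491 55.7 108
```

```text
t 10.12 pos [ 644.  -246.9  113.8] w 32.9 F [ 0.5  0.3 -0.5]
delta mm [   3.8 -132.9 -312. ] turn deg [-0.09  0.19 -0.45] tooly [0.998 0.066 0.008] toolx [ 0.008 -0.003 -1.   ]
```

Call:
{"op": "carry_out", "data": {
  "motion": "0 -18 -45 0 0 0 0.1; 0 -38 -95 0 0 0 0.1; 0 -60 -148 0 0 0 0.1; 0 -82 -200 0 0 0 0.1; 0 -104 -248 0 0 0 0.1"
}}

```text
time: 10.75
position: [0.519, -0.0031, 0.1081]
orientation: [1.16, 1.241, -1.161]
ft_force: [1.2, 1.5, -0.4]
gripper_width: 0.0331
```

Call:
{"op": "carry_out", "data": {
  "motion": "0 -18 -40 0 0 0 0.1; 0 -27 -60 0 0 0 0.1; 0 -28 -63 0 0 0 0.1; 0 -28 -63 0 0 0 0.1"
}}

```text
time: 11.25
position: [0.4889, 0.0552, 0.1085]
orientation: [1.161, 1.239, -1.161]
ft_force: [-0.5, 0.2, -0.6]
gripper_width: 0.0333
```

```bash
python3 - <<'E'
from h import *
for n in("side","top"):
    p,d=grab_frame(n); cv2.imwrite(f"pics/{n}5.png",p); 
p=cv2.imread("pics/side5.png");t=cv2.imread("pics/top5.png")
cv2.imwrite("pics/c5.png",np.hstack([cv2.resize(p[140:320,170:350],(390,390)),cv2.resize(t[170:330,110:270],(390,390))]))
E
python3 go.py 491 55.7 15.8
```

```text
t 11.35 pos [489.2  54.5 108.5] w 32.8 F [-0.1  0.1  0.1]
delta mm [92.7  1.9 -1.1] turn deg [-0.2   0.03 -0.  ] tooly [0.998 0.064 0.   ] toolx [ 0.    -0.001 -1.   ]
```

View pics/c5.png

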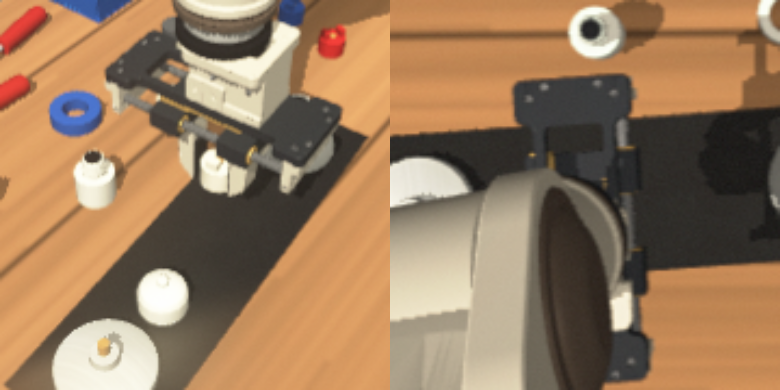

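Call:
{"op": "carry_out", "data": {
  "motion": "35 1.5 -0.7 0 0 0 0.1; 70 1.5 -0.7 0 0 0 0.1; 85 1.5 -0.7 0 0 0 0.1; 90 1.5 -0.7 0 0 0 0.1; 90 1.5 -0.7 0 0 0 0.1"
}}

```text
time: 11.98
position: [0.4906, 0.0565, 0.019]
orientation: [1.161, 1.239, -1.161]
ft_force: [-0.9, -0.9, 0.0]
gripper_width: 0.033
```

Call:
{"op": "carry_out", "data": {
  "motion": "0.7 0 0 0 0 0 0.1; 1.4 0 0 0 0 0 0.1; 1.4 0 0 0 0 0 0.1"
}}

```text
time: 12.35
position: [0.4904, 0.0569, 0.0176]
orientation: [1.161, 1.239, -1.16]
ft_force: [-0.0, -0.6, 0.0]
gripper_width: 0.033
```

Call:
{"op": "carry_out", "data": {
  "motion": "0.5 0.5 1.5 0 0 0 0.1; 1 0.5 1.5 0 0 0 0.1; 1.3 0.5 1.5 0 0 0 0.1; 1.3 0.5 1.5 0 0 0 0.1"
}}

```text
time: 12.85
position: [0.4906, 0.0554, 0.0158]
orientation: [1.161, 1.24, -1.161]
ft_force: [-0.3, -0.1, 0.1]
gripper_width: 0.0335
```

Call:
{"op": "carry_out", "data": {
  "motion": "0.6 0 0 0 0 0 0.1; 1.1 0 0 0 0 0 0.1; 1.1 0 0 0 0 0 0.1"
}}

```text
time: 13.22
position: [0.4907, 0.0553, 0.0156]
orientation: [1.161, 1.24, -1.161]
ft_force: [-3.4, -1.0, 10.7]
gripper_width: 0.033
```

Contact; release.

Call:
{"op": "carry_out", "data": {
  "motion": "-0.6 0 0 0 0 0 0.4; -0.6 0 0 0 0 0 0.55; -0.6 0 0 0 0 0 0.65; -0.6 0 0 0 0 0 0.7; -0.6 0 0 0 0 0 0.7"
}}

```text
time: 13.85
position: [0.4907, 0.0553, 0.0153]
orientation: [1.161, 1.24, -1.161]
ft_force: [-0.2, -0.4, -0.5]
gripper_width: 0.0639
```

Call:
{"op": "carry_out", "data": {
  "motion": "-20 0 0 0 0 0 0.7; -60 0 0 0 0 0 0.7; -105 0 0 0 0 0 0.75; -105 0 0 0 0 0 0.75"
}}

```text
time: 14.35
position: [0.4936, 0.0558, 0.1238]
orientation: [1.165, 1.235, -1.155]
ft_force: [0.3, 0.6, -0.7]
gripper_width: 0.0687
```

```bash
python3 go.py 627 73.5 120
```

```text
t 14.35 pos [493.6  55.8 123.8] w 68.7 F [ 0.3  0.6 -0.7]
delta mm [  4.8 134.2  -8.9] turn deg [-0.08 -0.04 -0.42] tooly [0.998 0.066 0.007] toolx [ 0.007  0.001 -1.   ]
```

Call:
{"op": "carry_out", "data": {
  "motion": "0 45 -3 0 0 0 0.75; 0 90 -6 0 0 0 0.75; 0 125 -8 0 0 0 0.75; 0 136 -9 0 0 0 0.75; 0 136 -9 0 0 0 0.75"
}}

```text
time: 14.98
position: [0.6249, 0.0732, 0.1191]
orientation: [1.159, 1.241, -1.162]
ft_force: [-0.0, 0.2, -0.3]
gripper_width: 0.0688
```

```bash
python3 - <<'E'
from h import *
for n in("top","side"):
    p,d=grab_frame(n); cv2.imwrite(f"pics/{n}6.png",p); np.save(f"{n}6.npy",d)
    d[d==0]=np.nan;C=cloud(n,d)
    for k,xy,(r,lo,hi) in (("cap",(.4854,.1401),BANDS["cap"]),("insert",(.491,.0555),(.017,.016,.030)),("skirt",(.627,.0735),BANDS["skirt"]),("ring",(.642,-.0865),BANDS["ring"])):
        f=fit(C,xy,r,lo,hi)
        if f:print(n,k,(f[0]*1000).round(1),"r",round(f[1]*1000,1),f[2])
E
python3 go.py 627 73.5 19
```

```text
top cap [485.1 138.7] r 23.0 440
top insert [490.9  52.4] r 16.0 179
top skirt [628.1  73.1] r 20.6 86
top ring [643.3 -86.5] r 24.7 276
side cap [483.  141.3] r 22.9 452
side insert [488.4  54.2] r 15.6 152
side skirt [625.5  74.3] r 20.3 168
side ring [640.  -87.2] r 24.3 110
t 15.07 pos [624.   73.  119.6] w 68.9 F [-0.8  0.1 -0.1]
delta mm [100.5   3.3  -0.3] turn deg [-0.07  0.01  0.15] tooly [ 0.998  0.066 -0.003] toolx [-0.003 -0.    -1.   ]
```

View pics/side6.png

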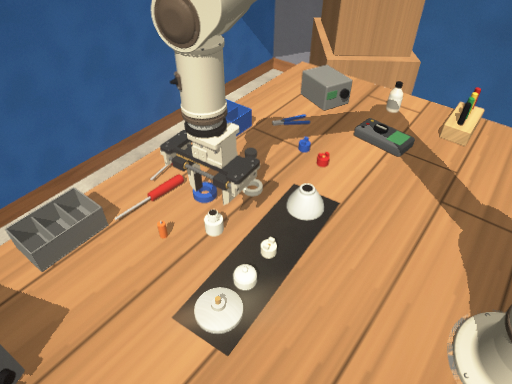

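Call:
{"op": "carry_out", "data": {
  "motion": "30 2.5 0 0 0 0 0.75; 60 2.5 0 0 0 0 0.75; 85 2.5 0 0 0 0 0.75; 98 2.5 0 0 0 0 0.75; 98 2.5 0 0 0 0 0.75"
}}

```text
time: 15.7
position: [0.627, 0.0732, 0.0218]
orientation: [1.159, 1.241, -1.162]
ft_force: [0.5, 0.4, 0.5]
gripper_width: 0.0687
```

```bash
python3 - <<'E'
from h import *
p,d=grab_frame("side"); cv2.imwrite("pics/c7.png",cv2.resize(p[130:290,140:300],(480,480)))
E
python3 go.py 627 73.5 19
```

```text
t 15.75 pos [628.   73.4  22.7] w 69.2 F [ 0.2  0.2 -0.3]
delta mm [ 3.7 -1.  -0.2] turn deg [-0.08  0.    0.01] tooly [ 0.998  0.066 -0.   ] toolx [-0. -0. -1.]
```

View pics/c7.png

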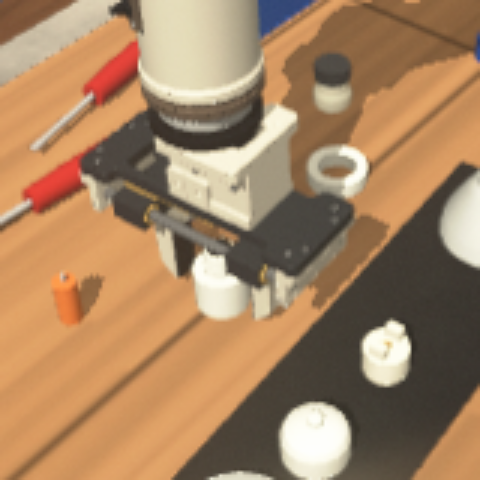

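Skirt sits between the fingers (crop 220,290). Close.

Call:
{"op": "carry_out", "data": {
  "motion": "3 0 0 0 0 0 0.6; 3 0 0 0 0 0 0.2; 3 0 0 0 0 0 0.2; 3 0 0 0 0 0 0.2; 3 0 0 0 0 0 0.2"
}}

```text
time: 16.38
position: [0.6286, 0.0735, 0.0199]
orientation: [1.161, 1.239, -1.16]
ft_force: [0.3, 1.1, 3.2]
gripper_width: 0.0415
```

Call:
{"op": "carry_out", "data": {
  "motion": "0 0 0 0 0 0 0.2; 0 0 0 0 0 0 0.2; 0 0 0 0 0 0 0.2"
}}

```text
time: 16.75
position: [0.6287, 0.0735, 0.0199]
orientation: [1.161, 1.239, -1.16]
ft_force: [-0.5, -0.1, 6.7]
gripper_width: 0.0413
```

Call:
{"op": "carry_out", "data": {
  "motion": "-8 0 0 0 0 0 0.2; -50 0 0 0 0 0 0.2; -90 0 0 0 0 0 0.2; -90 0 0 0 0 0 0.2"
}}

```text
time: 17.25
position: [0.6311, 0.0738, 0.1134]
orientation: [1.165, 1.235, -1.155]
ft_force: [-0.1, -0.3, -0.4]
gripper_width: 0.0414
```

```bash
python3 go.py 496.7 -28.9 108
```

```text
t 17.25 pos [631.1  73.8 113.4] w 41.4 F [-0.1 -0.3 -0.4]
delta mm [   4.3 -140.9   93.6] turn deg [-0.08 -0.03 -0.4 ] tooly [0.998 0.066 0.007] toolx [ 0.007  0.001 -1.   ]
```

Call:
{"op": "carry_out", "data": {
  "motion": "0 -45 30 0 0 0 0.2; 0 -90 60 0 0 0 0.2; 0 -125 84 0 0 0 0.2; 0 -138 93 0 0 0 0.2; 0 -138 93 0 0 0 0.2"
}}

```text
time: 17.88
position: [0.4963, -0.0289, 0.1092]
orientation: [1.161, 1.239, -1.162]
ft_force: [-1.0, 1.1, -0.4]
gripper_width: 0.0414
```

```bash
python3 - <<'E'
from h import *
p,d=grab_frame("side"); cv2.imwrite("pics/c8.png",cv2.resize(p[120:300,190:370],(480,480)))
E
python3 go.py 496.7 -28.9 21.9
```

```text
t 17.93 pos [497.5 -27.9 109.4] w 41.5 F [-0.1 -0.2 -0.5]
delta mm [87.5 -1.   1. ] turn deg [-0.08 -0.03 -0.05] tooly [0.998 0.066 0.001] toolx [ 0.001  0.001 -1.   ]
```

View pics/c8.png

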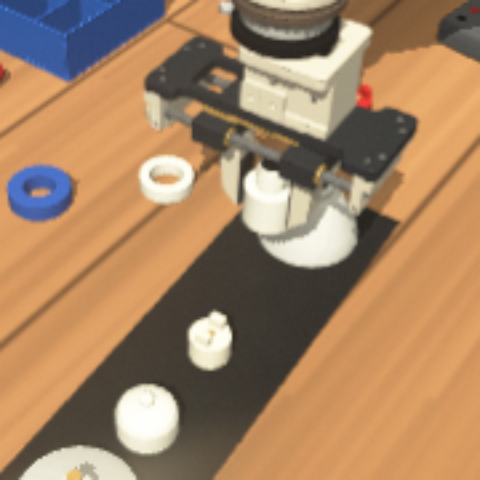

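Call:
{"op": "carry_out", "data": {
  "motion": "35 -0.5 0.5 0 0 0 0.2; 65 -0.5 0.5 0 0 0 0.2; 80 -0.5 0.5 0 0 0 0.2; 84 -0.5 0.5 0 0 0 0.2; 84 -0.5 0.5 0 0 0 0.2"
}}

```text
time: 18.55
position: [0.497, -0.0286, 0.0257]
orientation: [1.161, 1.239, -1.16]
ft_force: [0.2, -0.1, 0.1]
gripper_width: 0.0412
```

Call:
{"op": "carry_out", "data": {
  "motion": "0.7 0 0 0 0 0 0.2; 1.4 0 0 0 0 0 0.2; 2 0 0 0 0 0 0.2; 2 0 0 0 0 0 0.2"
}}

```text
time: 19.05
position: [0.4963, -0.029, 0.0236]
orientation: [1.161, 1.239, -1.16]
ft_force: [0.2, -0.6, -0.5]
gripper_width: 0.0412
```

Call:
{"op": "carry_out", "data": {
  "motion": "0.6 0 0 0 0 0 0.2; 1.2 0 0 0 0 0 0.2; 1.8 0 0 0 0 0 0.2; 1.8 0 0 0 0 0 0.2"
}}

```text
time: 19.55
position: [0.4962, -0.029, 0.0218]
orientation: [1.161, 1.24, -1.161]
ft_force: [-1.6, 0.1, 3.1]
gripper_width: 0.0413
```

Call:
{"op": "carry_out", "data": {
  "motion": "0.3 0 0 0 0 0 0.35; 0 0 0 0 0 0 0.5; 0 0 0 0 0 0 0.65; 0 0 0 0 0 0 0.75; 0 0 0 0 0 0 0.75"
}}

```text
time: 20.18
position: [0.4962, -0.029, 0.0215]
orientation: [1.161, 1.24, -1.161]
ft_force: [0.1, -0.9, -0.6]
gripper_width: 0.0678
```

Call:
{"op": "carry_out", "data": {
  "motion": "-20 0 0 0 0 0 0.75; -60 0 0 0 0 0 0.75; -105 0 0 0 0 0 0.75; -105 0 0 0 0 0 0.75"
}}

```text
time: 20.68
position: [0.4992, -0.0291, 0.13]
orientation: [1.164, 1.234, -1.156]
ft_force: [0.1, -0.5, -0.0]
gripper_width: 0.0686
```

```bash
python3 go.py 641.8 -86.6 120
```

```text
t 20.68 pos [499.2 -29.1 130. ] w 68.6 F [ 0.1 -0.5 -0. ]
delta mm [ 11.  138.4  66.7] turn deg [-0.09  0.03 -0.42] tooly [0.998 0.066 0.007] toolx [ 0.007 -0.    -1.   ]
```

Call:
{"op": "carry_out", "data": {
  "motion": "0 45 20 0 0 0 0.75; 0 90 42 0 0 0 0.75; 0 128 60 0 0 0 0.75; 0 141 66.5 0 0 0 0.75; 0 141 66.5 0 0 0 0.75"
}}

```text
time: 21.3
position: [0.6411, -0.0867, 0.1249]
orientation: [1.16, 1.24, -1.163]
ft_force: [-0.7, -0.1, -0.2]
gripper_width: 0.0688
```

```bash
python3 - <<'E'
from h import *
for n in("top","side"):
    p,d=grab_frame(n); cv2.imwrite(f"pics/{n}9.png",p); np.save(f"{n}9.npy",d)
    d[d==0]=np.nan;C=cloud(n,d)
    for k,xy,(r,lo,hi) in (("base",(.48,.224),BANDS["base"]),("shade",(.502,-.113),BANDS["shade"]),("cap",(.4854,.1401),BANDS["cap"]),("insert",(.491,.0545),(.017,.016,.030)),("skirt",(.4965,-.029),(.021,.026,.042)),("neck",(.4965,-.029),(.012,.05,.062)),("ring",(.642,-.0865),BANDS["ring"])):
        f=fit(C,xy,r,lo,hi)
        if f:print(n,k,(f[0]*1000).round(1),"r",round(f[1]*1000,1),f[2])
E
python3 go.py 641.8 -86.6 15
```

```text
top base [480.1 224.9] r 46.1 927
top cap [485.2 139.6] r 23.5 462
top insert [490.9  52.4] r 16.0 177
side base [479.2 224.2] r 45.9 1178
side shade [ 500.  -113.2] r 17.4 159
side cap [482.8 141.4] r 22.8 456
side insert [488.6  54. ] r 15.5 154
side skirt [493.6 -28. ] r 20.3 161
side neck [493.3 -27.5] r 10.6 75
side ring [641.3 -86.5] r 25.3 161
t 21.4 pos [639.9 -85.6 125.3] w 68.3 F [-0.3 -0.6  0.2]
delta mm [110.3   2.1   1.2] turn deg [-0.07 -0.04  0.15] tooly [ 0.998  0.066 -0.003] toolx [-0.003  0.001 -1.   ]
```

View pics/top9.png

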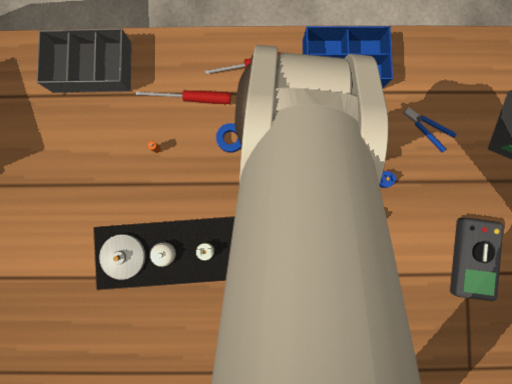

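Call:
{"op": "carry_out", "data": {
  "motion": "35 2.5 1 0 0 0 0.75; 70 2.5 1 0 0 0 0.75; 95 2.5 1 0 0 0 0.75; 108 2.5 1 0 0 0 0.75; 108 2.5 1 0 0 0 0.75"
}}

```text
time: 22.02
position: [0.6427, -0.0864, 0.0179]
orientation: [1.16, 1.242, -1.162]
ft_force: [-0.4, -0.3, -0.5]
gripper_width: 0.0691
```

```bash
python3 - <<'E'
from h import *
p,d=grab_frame("side"); cv2.imwrite("pics/c10.png",cv2.resize(p[90:270,170:350],(480,480)))
E
python3 go.py 643 -86.6 15
```

```text
t 22.07 pos [643.8 -86.6  18.9] w 68.7 F [-0.1  0.4  1. ]
delta mm [ 3.9 -0.7 -0.1] turn deg [-0.06 -0.01  0.01] tooly [ 0.998  0.066 -0.   ] toolx [-0.  0. -1.]
```

View pics/c10.png

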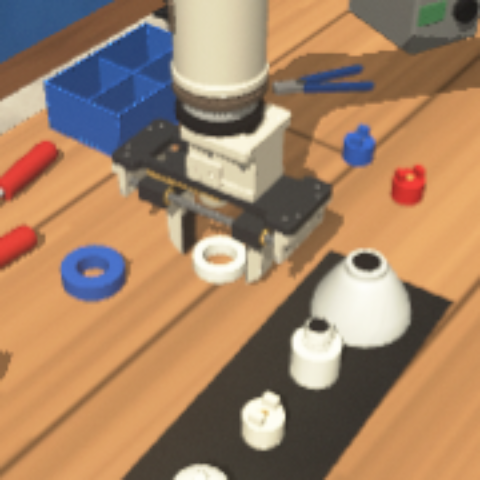

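Call:
{"op": "carry_out", "data": {
  "motion": "2 0 0 0 0 0 0.75; 4 0 0 0 0 0 0.65; 4 0 0 0 0 0 0.3; 4 0 0 0 0 0 0.3; 4 0 0 0 0 0 0.3"
}}

```text
time: 22.7
position: [0.6441, -0.0869, 0.0149]
orientation: [1.161, 1.239, -1.16]
ft_force: [-0.5, 0.3, 3.1]
gripper_width: 0.0509
```

Call:
{"op": "carry_out", "data": {
  "motion": "0 0 0 0 0 0 0.3; 0 0 0 0 0 0 0.3; 0 0 0 0 0 0 0.3"
}}

```text
time: 23.08
position: [0.644, -0.0869, 0.0149]
orientation: [1.161, 1.239, -1.16]
ft_force: [-1.2, -0.9, 4.6]
gripper_width: 0.0507
```

Call:
{"op": "carry_out", "data": {
  "motion": "-8 0 0 0 0 0 0.3; -50 0 0 0 0 0 0.3; -98 0 0 0 0 0 0.3; -98 0 0 0 0 0 0.3; -98 0 0 0 0 0 0.3"
}}

```text
time: 23.7
position: [0.6435, -0.0868, 0.1125]
orientation: [1.16, 1.24, -1.161]
ft_force: [-0.3, -0.2, -1.0]
gripper_width: 0.0508
```

```bash
python3 go.py 496.2 -29.3 112
```

```text
t 23.7 pos [643.5 -86.8 112.5] w 50.8 F [-0.3 -0.2 -1. ]
delta mm [   0.6 -143.2  -67.1] turn deg [-0.07 -0.01  0.01] tooly [ 0.998  0.066 -0.   ] toolx [-0.  0. -1.]
```

Call:
{"op": "carry_out", "data": {
  "motion": "0 -45 -20 0 0 0 0.3; 0 -90 -42 0 0 0 0.3; 0 -125 -59 0 0 0 0.3; 0 -143 -67 0 0 0 0.3; 0 -143 -67 0 0 0 0.3"
}}

```text
time: 24.32
position: [0.4943, -0.0288, 0.1113]
orientation: [1.158, 1.243, -1.162]
ft_force: [-0.0, 0.6, -0.7]
gripper_width: 0.0509
```

Call:
{"op": "carry_out", "data": {
  "motion": "0 0 0 0 0 0 0.3; 0 0 0 0 0 0 0.3"
}}

```text
time: 24.58
position: [0.4977, -0.0299, 0.1124]
orientation: [1.161, 1.239, -1.161]
ft_force: [-0.4, -0.6, -0.2]
gripper_width: 0.0511
```

```bash
python3 - <<'E'
from h import *
for n in("top","side"):
    p,d=grab_frame(n); cv2.imwrite(f"pics/{n}11.png",p); np.save(f"{n}11.npy",d)
    d[d==0]=np.nan;C=cloud(n,d)
    for k,xy,(r,lo,hi) in (("skirt",(.4965,-.029),(.021,.026,.042)),("neck",(.4965,-.029),(.012,.05,.06)),("ring",(.4965,-.029),(.026,.1,.118))):
        f=fit(C,xy,r,lo,hi)
        if f:print(n,k,(f[0]*1000).round(1),"r",round(f[1]*1000,1),f[2])
p=cv2.imread("pics/side11.png");t=cv2.imread("pics/top11.png")
cv2.imwrite("pics/c11.png",np.hstack([cv2.resize(p[110:250,230:370],(390,390)),cv2.resize(t[170:310,170:310],(390,390))]))
E
python3 go.py 496.2 -29.3 51
```

```text
side skirt [493.9 -28.6] r 20.4 160
side neck [493.5 -27.7] r 10.6 79
side ring [496.9 -29. ] r 25.4 395
t 24.68 pos [497.4 -29.9 112.4] w 50.6 F [-1.2  1.  -1.3]
delta mm [61.4 -1.2 -0.6] turn deg [-0.11  0.01 -0.  ] tooly [0.998 0.065 0.   ] toolx [ 0. -0. -1.]
```

View pics/c11.png

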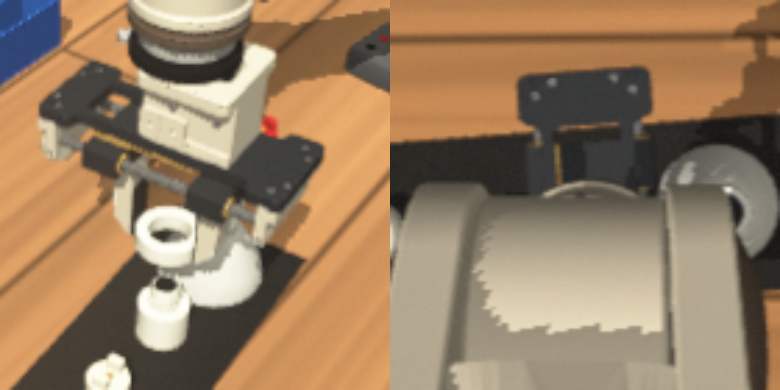

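Call:
{"op": "carry_out", "data": {
  "motion": "20 -1 -0.2 0 0 0 0.3; 36 -1 -0.2 0 0 0 0.3; 36 -1 -0.2 0 0 0 0.3; 36 -1 -0.2 0 0 0 0.3"
}}

```text
time: 25.18
position: [0.496, -0.0293, 0.0767]
orientation: [1.161, 1.24, -1.161]
ft_force: [0.5, -0.5, -1.1]
gripper_width: 0.0507
```

```bash
python3 - <<'E'
from h import *
n="side"
p,d=grab_frame(n); d[d==0]=np.nan;C=cloud(n,d)
for k,xy,(r,lo,hi) in (("skirt",(.4965,-.029),(.021,.026,.040)),("ring",(.4965,-.029),(.026,.066,.082))):
        f=fit(C,xy,r,lo,hi)
        if f:print(n,k,(f[0]*1000).round(1),"r",round(f[1]*1000,1),f[2])
cv2.imwrite("pics/c12.png",cv2.resize(p[150:250,260:360],(500,500),interpolation=cv2.INTER_CUBIC))
E
python3 go.py 496.2 -29.3 51
```

```text
side skirt [493.4 -28.2] r 20.0 145
side ring [496.3 -27.4] r 24.9 326
t 25.23 pos [496.3 -29.3  77. ] w 50.8 F [-0.8 -0.3  0.2]
delta mm [26.  -0.1 -0. ] turn deg [-0.08 -0.   -0.04] tooly [0.998 0.066 0.001] toolx [ 0.001  0.    -1.   ]
```

View pics/c12.png

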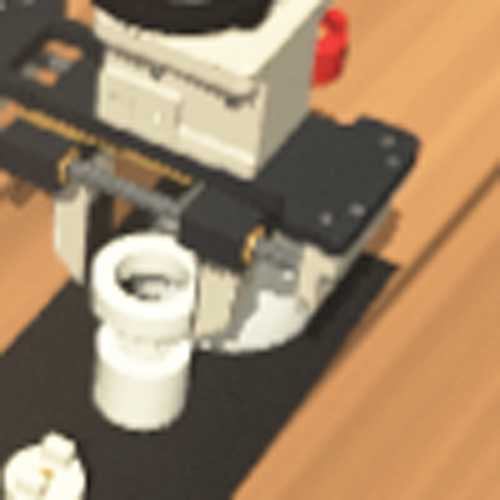

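```bash
python3 - <<'E'
from h import *
for z in (.019,.036,.056,.062,.078): print(z,((proj("side",[[.4936,-.0282,z]])[0]-[260,150])*5).round(1))
E
```

```text
0.019 [140.2 369.9]
0.036 [142.7 343.6]
0.056 [145.8 311.7]
0.062 [146.7 301.9]
0.078 [149.2 275.3]
```

Call:
{"op": "carry_out", "data": {
  "motion": "3 0 0 0 0 0 0.3; 6 0 0 0 0 0 0.3; 9 0 0 0 0 0 0.3; 12 0 0 0 0 0 0.3"
}}

```text
time: 25.72
position: [0.4957, -0.0293, 0.0644]
orientation: [1.161, 1.24, -1.161]
ft_force: [0.1, 0.4, -1.2]
gripper_width: 0.051
```

Call:
{"op": "carry_out", "data": {
  "motion": "3 0 0 0 0 0 0.3; 6 0 0 0 0 0 0.3; 9 0 0 0 0 0 0.3; 9 0 0 0 0 0 0.3"
}}

```text
time: 26.22
position: [0.4955, -0.0293, 0.0553]
orientation: [1.16, 1.24, -1.161]
ft_force: [0.6, 0.1, 0.2]
gripper_width: 0.0509
```

Call:
{"op": "carry_out", "data": {
  "motion": "1 0.3 0 0 0 0 0.3; 2 0.5 0 0 0 0 0.3; 3 0.5 0 0 0 0 0.3; 3.5 0.5 0 0 0 0 0.3; 3.5 0.5 0 0 0 0 0.3"
}}

```text
time: 26.85
position: [0.4962, -0.0293, 0.0521]
orientation: [1.161, 1.24, -1.161]
ft_force: [0.1, -0.7, -1.2]
gripper_width: 0.0509
```

Call:
{"op": "carry_out", "data": {
  "motion": "0.5 0 0 0 0 0 0.3; 1 0 0 0 0 0 0.3; 1.5 0 0 0 0 0 0.3; 1.5 0 0 0 0 0 0.3"
}}

```text
time: 27.35
position: [0.4963, -0.0293, 0.0508]
orientation: [1.161, 1.24, -1.161]
ft_force: [-1.0, 0.4, 3.1]
gripper_width: 0.0506
```

Seated (3 N contact at the expected height). Release, and go up.

Call:
{"op": "carry_out", "data": {
  "motion": "0 0 0 0 0 0 0.6; 0 0 0 0 0 0 0.7; 0 0 0 0 0 0 0.8; 0 0 0 0 0 0 0.8; 0 0 0 0 0 0 0.8"
}}

```text
time: 27.98
position: [0.4963, -0.0293, 0.0506]
orientation: [1.161, 1.24, -1.161]
ft_force: [0.5, -0.7, 1.0]
gripper_width: 0.0737
```

Call:
{"op": "carry_out", "data": {
  "motion": "-20 0 0 0 0 0 0.8; -60 0 0 0 0 0 0.8; -110 0 0 0 0 0 0.8; -150 0 0 0 0 0 0.8; -150 0 0 0 0 0 0.8"
}}

```text
time: 28.6
position: [0.4989, -0.0293, 0.2041]
orientation: [1.164, 1.234, -1.155]
ft_force: [-0.0, 0.4, -1.5]
gripper_width: 0.0734
```

```bash
python3 go.py 300 500 240
```

```text
t 28.6 pos [498.9 -29.3 204.1] w 73.4 F [-0.   0.4 -1.5]
delta mm [ -37.3 -163.4 -541.2] turn deg [-0.08  0.03 -0.42] tooly [0.998 0.066 0.007] toolx [ 0.007  0.    -1.   ]
```

Call:
{"op": "carry_out", "data": {
  "motion": "-10 0 -55 0 0 0 0.8; -20 0 -110 0 0 0 0.8; -30 0 -165 0 0 0 0.8; -30 0 -220 0 0 0 0.8; -30 -10 -275 0 0 0 0.8"
}}

```text
time: 29.22
position: [0.4679, 0.2459, 0.2297]
orientation: [1.161, 1.24, -1.162]
ft_force: [1.0, -0.2, -0.3]
gripper_width: 0.0734
```

Call:
{"op": "carry_out", "data": {
  "motion": "0 -20 -50 0 0 0 0.8; 0 -40 -105 0 0 0 0.8; 0 -65 -155 0 0 0 0.8; 0 -90 -205 0 0 0 0.8; 0 -110 -220 0 0 0 0.8"
}}

```text
time: 29.85
position: [0.3406, 0.4599, 0.2292]
orientation: [1.156, 1.244, -1.158]
ft_force: [0.7, -0.9, -0.4]
gripper_width: 0.0734
```

```bash
python3 - <<'E'
from h import *
obj=dict(base=((.48,.224),BANDS["base"]),shade=((.502,-.113),BANDS["shade"]),cap=((.4854,.1401),BANDS["cap"]),insert=((.491,.0545),(.017,.016,.030)),skirtring=((.4965,-.029),(.026,.044,.064)),ringonly=((.4965,-.029),(.026,.047,.0535)),neck=((.4965,-.029),(.012,.0545,.062)),reel=((.72,0),BANDS["reel"]),capac=((.7,.15),BANDS["capac"]),jar=((.708,-.165),BANDS["jar"]))
for n in("top","side"):
    p,d=grab_frame(n); cv2.imwrite(f"pics/{n}13.png",p); np.save(f"{n}13.npy",d)
    d[d==0]=np.nan;C=cloud(n,d)
    for k,(xy,b) in obj.items():
        f=fit(C,xy,*b)
        if f:print(n,k,(f[0]*1000).round(1),"r",round(f[1]*1000,1),f[2])
    if n=="top":
        P=C.reshape(-1,3);m=np.abs(np.hypot(P[:,0]-.4975,P[:,1]+.029)-.021)<.0035;q=P[m];print("ring top z",np.percentile(q[:,2]*1000,[5,25,50,75,95]).round(1),len(q))
        A=np.c_[q[:,:2]-q[:,:2].mean(0),np.ones(len(q))];print("tilt",np.degrees(np.linalg.lstsq(A,q[:,2],rcond=None)[0][:2]).round(2))
p=cv2.imread("pics/side13.png");t=cv2.imread("pics/top13.png")
cv2.imwrite("pics/c13.png",np.hstack([cv2.resize(p[170:350,180:360],(390,390)),cv2.resize(t[190:310,90:330],(400,200)).repeat(1,0) if 0 else cv2.resize(t[180:310,200:330],(390,390))]))
E
python3 go.py 300 500 240
```

```text
top base [480.2 224.9] r 46.1 931
top shade [ 503.1 -113.2] r 18.9 311
top cap [485.1 139.7] r 23.5 462
top insert [490.9  52.3] r 16.0 179
top skirtring [496.3 -29.9] r 25.4 485
top ringonly [496.3 -29.9] r 25.4 328
top neck [496.1 -28.7] r 12.0 119
top reel [724.2   1.3] r 29.5 505
top capac [704.  157.1] r 8.3 74
top jar [ 711.5 -165.9] r 16.1 235
ring top z [ 4.1 50.8 51.8 52.7 54.3] 273
tilt [-12.7   -0.12]
side base [479.4 223.7] r 46.2 1175
side shade [ 500.7 -113.5] r 17.4 158
side cap [483.2 141.1] r 22.8 455
side insert [488.6  53.9] r 15.7 150
side skirtring [494.1 -28.8] r 25.3 330
side ringonly [494.1 -28.8] r 25.2 248
side neck [493.4 -28.5] r 10.1 53
side reel [721.8   1.9] r 29.4 272
side capac [703.8 157. ] r 8.5 75
side jar [ 708.9 -166.8] r 15.7 120
t 29.95 pos [339.7 459.  229.2] w 73.9 F [-0.2 -0.7  0.3]
delta mm [-10.7 -36.6 -43.8] turn deg [0.31 0.01 0.19] tooly [ 0.997  0.072 -0.003] toolx [-0.003 -0.    -1.   ]
```

View pics/top13.png

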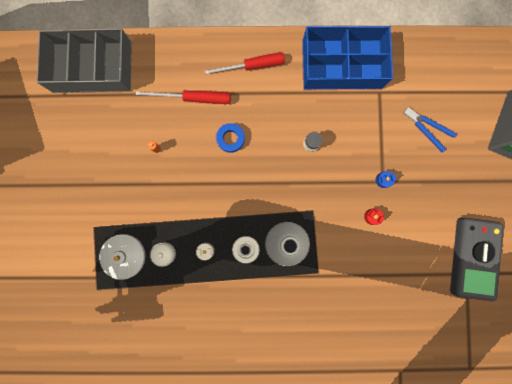

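View pics/c13.png

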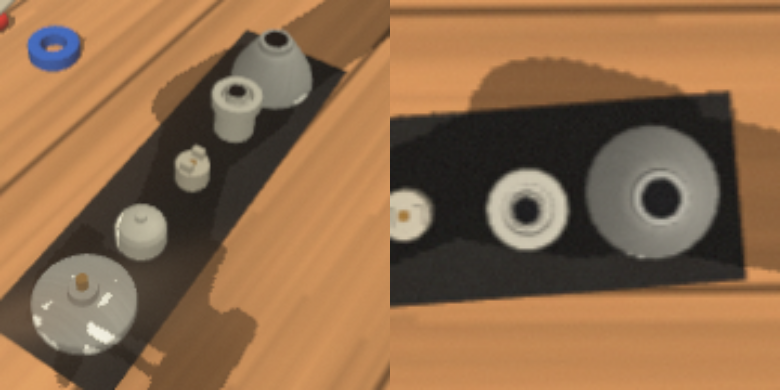

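```bash
python3 - <<'E'
from h import *
p=cv2.imread("pics/top13.png").copy()
b=cv2.resize(p[225:275,135:265],None,fx=6,fy=6,interpolation=cv2.INTER_CUBIC)
def circ(x,y,z,r,col):
    a=np.linspace(0,2*np.pi,80);X=np.stack([x+r*np.cos(a),y+r*np.sin(a),0*a+z],1)
    q=((proj("top",X)-[135,225]+.5)*6).astype(np.int32);cv2.polylines(b,[q[:,None]],True,col,1)
circ(.492,.056,.026,.017,(0,0,255))    # ideal insert
circ(.4908,.053,.026,.017,(0,255,0))
circ(.486,.1405,.022,.024,(0,0,255))
circ(.4975,-.0288,.052,.026,(0,0,255))
cv2.imwrite("pics/c14.png",b)
E
```

```text
(no output)
```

View pics/c14.png

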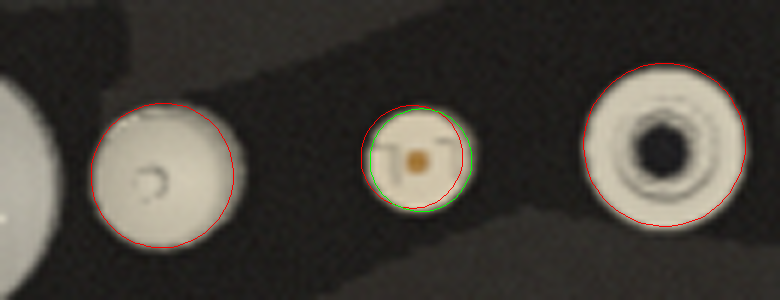

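```bash
python3 -c "
from workcell import job
print(job.sign_off())"
```

```text
the job is handed in; nothing more can be done
None
```

I set out the row in the order asked: domed cap, then the white ceramic insert, then the skirt, and last the shade ring over the skirt's neck. I handed it in after about 30 s of robot time, with the gripper open and clear of everything.

**Ring seating:** In the last pictures the top of the ring is at 51.8 mm, against 52 mm expected, so it is seated on the shoulder. My numeric tilt check on the ring was spoiled by stray depth points. That it lies flat rests on the height spread (middle half of the readings within 2 mm) and the pictures.

**Positions:** In the top view the cap and skirt are within about 1–2 mm of their ideal spots. The insert is about 3 mm off along the row, towards the skirt (the side camera says about 1 mm). The gaps from cap to insert and from insert to skirt are therefore about 87 mm and 82 mm instead of 84.5 mm. I left it, because moving it again would have broken the working order.

**Other checks:**
- All parts stand upright.
- The tape reel, capacitor and screw jar measure within about 0.5 mm of where they started.
- The two cameras disagree by about 2–3 mm in places.

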